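# Change the solder reel on the bench stand

## Task

Change the solder reel: lift the empty blue reel out of the grey reel stand and lay it down flat on the floor of the yellow tray, then take the full silver-wound reel from the orange storage cradle and lower it gently, without dropping it, onto the stand so that its axle rests level at the bottom of both V notches with the reel between the uprights. Leave the opened motor drive, the flux bottle and the screwdriver where they are.

Things in the scene. Friction and masses are not known exactly. Their poses are not given: they have to be found in the camera images.
- empty_reel: Empty solder reel, blue plastic, 0.15 kg. Bare blue core 24 mm in diameter between the flanges. Steel axle 10 mm thick, 150 mm long, fixed through it, 40 mm out each side. Flanges 60 mm in diameter, 4 mm thick, 62 mm clear between, 70 mm over all. Origin: reel centre on the axle; y axis along the axle; ends alike, any angle about the axle. Starts resting in the V notches of the stand.
- full_reel: Full solder reel, white plastic flanges, silver-grey winding 44 mm in diameter between them, about 0.55 kg. Steel axle 10 mm thick, 150 mm long, fixed through it, 40 mm out each side. Flanges 60 mm in diameter, 4 mm thick, 62 mm clear between, 70 mm over all. Origin: reel centre on the axle; y axis along the axle; ends alike, any angle about the axle. Starts resting in the V notches of the cradle.
- stand: Reel stand, fixed: aluminium base 110 x 130 x 8 mm, two grey uprights 10 mm thick at 48 mm either side along its y axis (86 mm clear between). Each has a 90 degree V notch, 34 mm wide, 17 mm deep, open upwards, tops 72 mm above the bench. Wire guide 38 mm high at its -x edge. Origin: centre of the underside, z up; a seated axle lies along y.
- stand_seat (a point): Where the centre of a properly seated reel lies in the stand: midway between the uprights, 62 mm above the bench. Axes as the stand's.
- cradle: Storage cradle, fixed: black base 110 x 130 x 8 mm, two orange V-notched uprights with the stand's spacing and notches but lower: a resting axle's centreline is 44 mm above the bench, notch tops at 54 mm. Origin: centre of the underside, y along a resting axle, z up.
- tray: Yellow open tray, fixed to the bench, outside 150 mm (x) x 200 mm (y) x 40 mm high, walls and floor 5 mm thick. Origin at the centre of the underside, z up. A reel lies in it on its flange rims, axle level, centre 30 mm above the inner floor; the axle fits along the tray's long y axis.
- tray_in (a point): Centre of the tray's inner floor, 5 mm above the bench. Axes as the tray's.
- drive: Bystander: opened black motor drive with a green circuit board on top, 120 x 180 mm, 120 mm high overall, loose, 1.6 kg. Origin at the centre of the underside.
- flux: Bystander: small amber flux bottle with a black cap, 44 mm in diameter, 100 mm high, loose. Origin at the centre of the underside.
- driver: Bystander: screwdriver with a red handle lying on the bench between the robot and the stand, about 200 mm long, loose. Lies along its x axis, handle to -x; origin under the middle of its length.
Mind the look-alikes: they are no part of the job. There is more than one size of the stand; the job needs the middle-sized.

How it is judged:
By the outcome, as a careful person would: the job done as asked, in the order asked, and still so for the second after the job is handed in, with the robot touching nothing.
It also fails if it takes over 58 s, if anything falls off the work surface, if the arm or the gripper's body presses on something with over 40 N, if the wrist force passes 120 N, or if a joint passes its speed limit or range.

## Robot

A 6-joint arm with a two-finger parallel gripper is mounted at the origin on the work surface. World frame = base frame: x ahead of the robot, y to its left, z up, the work surface at z = 0. Lengths are in m, angles in rad, forces in N, time in s.
With the tool pointing down it reaches from about 0.25 to 0.85 m from the base axis. Payload 12.5 kg.
Tool frame: the origin (TCP) lies on the centre line of the jaws, within the pads' length; the fingertips stand 14 mm ahead of it and the grasp point (between the pads) lies 5 mm behind it (robot.nose_length is the distance from the TCP to the fingertips, in m); z points along the fingers, y is the line along which they close (so a half turn about z gives the same grasp; the last joint's range is limited). The gripper opens to 93 mm and grips with 3 to 60 N. Pads are 15 mm wide; open, the fingers measure 128 mm over their backs; the gripper's body (75 mm by 188 mm) begins 65 mm behind the grasp point.
Start: joints at [-1.201, 0.351, 1.652, -0, 1.139, -0.085], TCP at [0.242, -0.494, 0.233] pointing down, gripper open.
Joint ranges: [-2.75, 2.75], [-0.79, 2.1], [0.01, 2.65], [-1.57, 4.71], [0.07, 3.14], [-2.87, 2.87]. Speed limits (rad/s): [2.22, 2.22, 2.79, 3.14, 3.14, 3.14].

## Interface

Orientations are given as a unit quaternion [w, x, y, z].
In Python, from workcell import observe, optics, robot gives the robot as it stands.
- The arm moves only by the tool play_rows, never from a script. Its argument "increments" is a list of rows, each an object with "offset": the shift along the tool's x, y, z in mm, a list of three; "turn": the turn, a rotation vector about the tool's x, y, z in rad, a list of three. A call has 1 to 20 rows; each row shifts and turns the commanded pose from where the row before left it, along the tool's axes as they then stand; what a row does not reach is not made up. A row lasts 1/8 s, in which the tool goes at most 62.5 mm and 10.7 degrees, less where a joint would pass 70% of its speed; a pose out of reach is approached as far as the arm can. A call with a gripper value outside its range is refused whole. "hand" is the finger opening in mm, from 0 to 93, set as the call begins (left out, the last holds). The fingers move at their own pace and stop on an object; the grip force is fixed at half the most. Time passes only in rows, so rows that do not move let the fingers close. It gives the time, the measured TCP pose, the force, the opening and the grip force at its end, in the units of the state.
- observe(): the state, without advancing time (a new reading comes with each control period).
- optics.capture(name): name is "scene" or "top"; returns the picture (480x640x3 uint8, blue, green, red); there is no depth.
- optics.camera_params(name): a dict with "intrinsics" (3x3 intrinsics, pixels), "R" (3x3) and "t" (3): a world point X has camera coordinates R X + t. Camera axes: x right, y down, z forward; pixel columns grow to the right and rows downward; lengths in m; the calibration is good to about 2 mm. A picture is of the moment at which its call begins. camera_params takes no time and is no camera call.
- robot.hand_in(): hands the job in; it is judged then, once.
The state is a dict: "time_s": time; "joint_positions": joint angles; "joint_vel": joint speeds; "tau": joint torques, N m; "ee_pos": TCP position; "ee_rot": TCP orientation; "force": force on the tool from outside, world axes, zero at the start; "wrist_torque": the same for the moment, N m; "grip_width": finger opening in m; "grasp_force": force on a finger pad.
Only numpy, scipy, OpenCV 4.12 (cv2) and the standard library are available. Lean on these libraries where they do the work, as an engineer would, in place of code of your own. Each camera call takes 0.05 s, during which the arm holds its last target. There are 200 camera calls.

## Working session

There is one attempt and no reset: what is moved stays moved. The work goes in short steps, Python scripts to look and compute and a tool call to move; the robot and the scene stay as the last step left them, time stands still between calls to the robot, and variables do not carry over. Pictures are saved under pics/ and viewed, at most 10 in all, crops included, and the job is handed in when it is done.

Besides the shell and the picture viewer there is one more tool, called after "Emit:" by a JSON object that holds its "name" and its "arguments", one argument or row to a line. play_rows: Moves the arm, as the interface text tells. Its arguments: {"type":"object","properties":{"increments":{"type":"array"},"hand":{"type":"number"}},"required":["increments"]}

```bash
mkdir -p pics; ls
python3 - <<'E'
from workcell import observe, optics, robot
import cv2,numpy as np
for n in("scene","top"):
    cv2.imwrite(f"pics/{n}0.png",optics.capture(n))
    p=optics.camera_params(n);print(n,np.round(p["intrinsics"],1).tolist(),np.round(p["R"],3).tolist(),np.round(p["t"],3), -np.array(p["R"]).T@np.array(p["t"]))
s=observe();print(s)
E
```

```text
pics
scene [[607.4, 0.0, 337.5], [0.0, 607.4, 244.1], [0.0, 0.0, 1.0]] [[-0.806, 0.592, -0.022], [0.351, 0.447, -0.823], [-0.477, -0.671, -0.568]] [ 0.415 -0.119  1.317] [1.00461926 0.69120631 0.65947969]
top [[521.4, 0.0, 331.4], [0.0, 521.4, 231.0], [0.0, 0.0, 1.0]] [[-0.007, -1.0, -0.005], [-0.983, 0.008, -0.181], [0.181, 0.003, -0.983]] [0.006 0.515 0.863] [ 0.34974175 -0.00106863  0.94173702]
{'time_s': 0.1, 'joint_positions': array([-1.20061659e+00,  3.51205440e-01,  1.65233152e+00,  1.08233841e-05,
        1.13909587e+00, -8.45639342e-02]), 'joint_vel': array([-1.30342357e-03,  1.21140098e-03, -1.86171778e-03, -8.33776191e-05,
       -3.48615449e-03,  9.38578606e-04]), 'tau': array([ 8.74217494e-05, -4.98027670e+01, -2.85703808e+01,  6.99939975e-02,
        2.38900882e-02, -5.38740687e-05]), 'ee_pos': array([ 0.24151824, -0.49382023,  0.23215347]), 'ee_rot': array([-5.15490448e-04,  9.74262574e-01,  2.25415544e-01, -6.91561106e-05]), 'force': array([-0.85951334, -0.05417591,  0.02073862]), 'wrist_torque': array([-0.05770395,  0.07545517, -0.0166396 ]), 'grasp_force': 0.0, 'grip_width': 0.09326059883356695}
```

View pics/scene0.png

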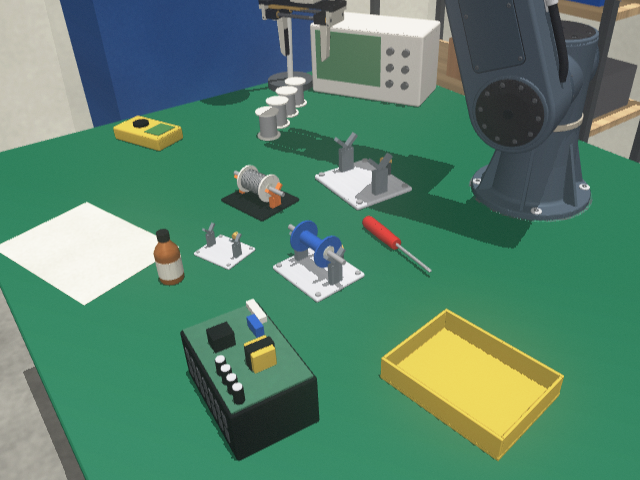

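View pics/top0.png

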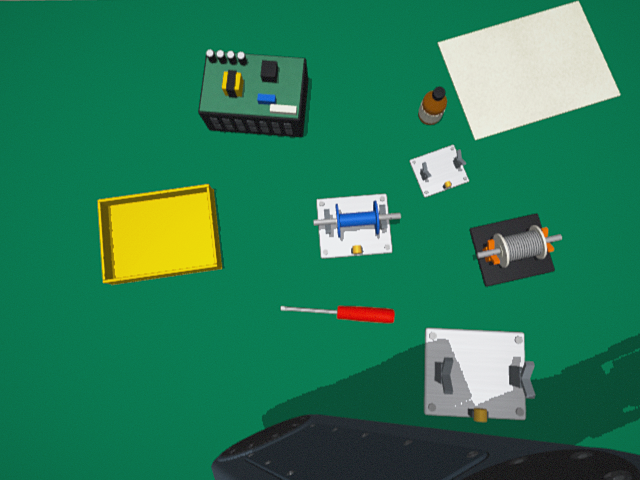

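Candidates, top view:
- **Reels:** blue reel in the stand at (357,220). Silver reel in the orange cradle at (520,245). The loose silver/white spools at scene (280,105) are decoys.
- **Stands:** small at (440,170), middle at (355,225) holding the blue reel, large at (475,373). I choose the middle one.

The tray is at (160,234). Next I'll measure and check one close crop.

```bash
cat > h.py <<'E'
from workcell import observe, optics, robot
import cv2,numpy as np
P={n:optics.camera_params(n) for n in("scene","top")}
def ray(n,uv):
    p=P[n];R=np.array(p["R"]);c=-R.T@np.array(p["t"])
    d=R.T@np.linalg.inv(np.array(p["intrinsics"]))@[uv[0],uv[1],1];return c,d/np.linalg.norm(d)
def onz(n,uv,z):
    c,d=ray(n,uv);return c+d*(z-c[2])/d[2]
def tri(a,b):
    (c1,d1),(c2,d2)=ray("scene",a),ray("top",b)
    k=np.linalg.lstsq(np.c_[d1,-d2],c2-c1,rcond=None)[0]
    p,q=c1+k[0]*d1,c2+k[1]*d2;return (p+q)/2,np.linalg.norm(p-q)
def proj(n,X):
    p=P[n];v=np.array(p["intrinsics"])@(np.array(p["R"])@X+np.array(p["t"]));return v[:2]/v[2]
def mask(img,lo,hi,roi=None):
    m=cv2.inRange(cv2.cvtColor(img,cv2.COLOR_BGR2HSV),np.array(lo),np.array(hi))
    if roi:
        z=np.zeros_like(m);x0,y0,x1,y1=roi;z[y0:y1,x0:x1]=m[y0:y1,x0:x1];m=z
    return m
def big(m):
    c=max(cv2.findContours(m,0,2)[0],key=cv2.contourArea)
    M=cv2.moments(c);return c,np.array([M["m10"],M["m01"]])/M["m00"]
E
python3 - <<'E'
from h import *
T=cv2.imread("pics/top0.png");S=cv2.imread("pics/scene0.png")
B=((105,120,60),(125,255,255))
cs,s=big(mask(S,*B,(280,210,360,280)));ct,t=big(mask(T,*B,(310,190,405,250)))
print("blue",s,t,tri(s,t),onz("top",t,.062), [cv2.boundingRect(c) for c in(cs,ct)],cv2.minAreaRect(ct))
G=((0,0,95),(180,60,255))
cs,s=big(mask(S,*G,(222,155,300,218)));ct,t=big(mask(T,*G,(468,215,570,280)))
w=np.array([onz("top",q,.044)[:2] for q in ct[:,0].astype(float)])
u=np.linalg.svd(w-w.mean(0))[2][0];k=w@u
print("silver",s,t,tri(s,t),onz("top",t,.044),u,np.ptp(k),w[k.argmin()],w[k.argmax()])
for tip in((478.5,255),(561.5,238)):print(onz("top",tip,.044))
for tip in((314.5,222),(400.5,216.5)):print("ax",onz("top",tip,.062))
# bases
m=mask(T,(0,0,150),(180,40,255),(310,185,400,265))
ct,t=big(m);r=cv2.minAreaRect(ct);b=np.array([onz("top",q,.008)[:2] for q in cv2.boxPoints(r)]);print("standbase",b.round(3).tolist(),b.mean(0))
m=mask(T,(0,0,0),(180,255,55),(465,205,560,292));ct,t=big(m);r=cv2.minAreaRect(cv2.convexHull(ct));b=np.array([onz("top",q,.008)[:2] for q in cv2.boxPoints(r)]);print("cradlebase",b.round(3).tolist(),b.mean(0))
m=mask(T,(22,120,60),(32,255,255),(80,170,235,300));ct,t=big(m);a=cv2.approxPolyDP(cv2.convexHull(ct),6,True)[:,0]
b=np.array([onz("top",q,.04)[:2] for q in a.astype(float)]);print("tray rim",a.tolist(),b.round(3).tolist())
A=cv2.resize(T[190:275,305:425],(720,510))[:, :400];C=cv2.resize(T[200:300,465:570],(400,510))
cv2.imwrite("pics/crop1.png",np.hstack([cv2.resize(T[190:275,305:410],(400,510)),C]))
E
```

```text
blue [312.1119947  241.11216037] [358.74166667 218.70357143] (array([ 0.53328955, -0.04563153,  0.06389645]), np.float64(0.0018352309764931025)) [ 0.5329586  -0.04513807  0.062     ] [(290, 221, 51, 46), (336, 201, 44, 36)] ((357.6852722167969, 218.4088134765625), (32.21253204345703, 42.10637283325195), 85.60128784179688)
silver [257.25386573 181.64122137] [519.92760823 245.61296428] (array([ 0.4857571 , -0.32419312,  0.04592852]), np.float64(0.0016027469637368355)) [ 0.4866908  -0.32544735  0.044     ] [ 0.25344331 -0.96735024] 0.15155873108074652 [ 0.47080944 -0.24996104] [ 0.50308916 -0.39817794]
[ 0.47078961 -0.25255812  0.044     ]
[ 0.4995467  -0.39874116  0.044     ]
ax [0.52777143 0.03109921 0.062     ]
ax [ 0.53626246 -0.11715161  0.062     ]
standbase [[0.531, 0.027], [0.542, -0.103], [0.482, -0.107], [0.472, 0.022]] [ 0.50657844 -0.04035259]
cradlebase [[0.455, -0.277], [0.48, -0.391], [0.447, -0.396], [0.422, -0.282]] [ 0.4507503  -0.33641142]
tray rim [[213, 189], [221, 268], [103, 282], [99, 199]] [[0.594, 0.213], [0.452, 0.194], [0.429, 0.398], [0.577, 0.416]]
```

View pics/crop1.png

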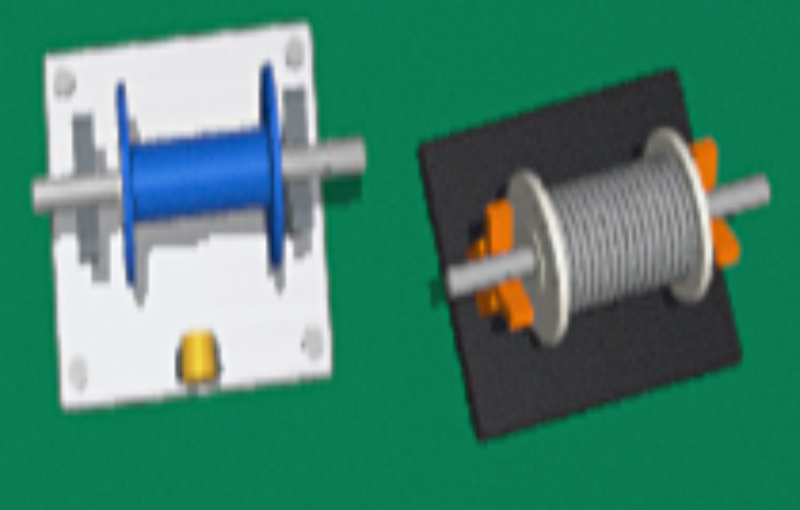

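The crop confirms the blue reel on the white-based grey stand and the silver-wound reel in the orange cradle. The blue reel triangulates to z≈0.064 and the full reel to z≈0.046, against 0.062 and 0.044 expected. Moving now.

Emit:
{"name": "play_rows", "arguments": {
  "increments": [
    {"offset": [0,0,0],"turn": [0,0,-0.168]},
    {"offset": [0,0,0],"turn": [0,0,-0.168]},
    {"offset": [0,0,0],"turn": [0,0,-0.168]},
    {"offset": [0,0,0],"turn": [0,0,-0.168]},
    {"offset": [0,0,0],"turn": [0,0,-0.168]},
    {"offset": [0,0,0],"turn": [0,0,-0.168]},
    {"offset": [0,0,0],"turn": [0,0,-0.165]}
  ],
  "hand": 93
}}

```text
time_s: 0.98
ee_pos: [0.2415, -0.4939, 0.2323]
ee_rot: [-0.0, 0.685, 0.729, 0.0]
force: [-0.3, 0.2, -0.3]
grip_width: 0.093
grasp_force: 0.0
```

Emit:
{"name": "play_rows", "arguments": {
  "increments": [
    {"offset": [27,19.8,0],"turn": [0,0,0]},
    {"offset": [27,19.8,0],"turn": [0,0,0]},
    {"offset": [27,19.8,0],"turn": [0,0,0]},
    {"offset": [27,19.8,0],"turn": [0,0,0]},
    {"offset": [27,19.8,0],"turn": [0,0,0]},
    {"offset": [27,19.8,0],"turn": [0,0,0]},
    {"offset": [27,19.8,0],"turn": [0,0,0]},
    {"offset": [27,19.8,0],"turn": [0,0,0]},
    {"offset": [27,19.8,0],"turn": [0,0,0]},
    {"offset": [27,19.8,0],"turn": [0,0,0]},
    {"offset": [27,19.8,0],"turn": [0,0,0]},
    {"offset": [27,19.8,0],"turn": [0,0,0]},
    {"offset": [27,19.8,0],"turn": [0,0,0]},
    {"offset": [27,19.8,0],"turn": [0,0,0]},
    {"offset": [27,19.8,0],"turn": [0,0,0]},
    {"offset": [27,19.8,0],"turn": [0,0,0]},
    {"offset": [0,0,40],"turn": [0,0,0]},
    {"offset": [0,0,40],"turn": [0,0,0]},
    {"offset": [0,0,0],"turn": [0,0,0]},
    {"offset": [0,0,0],"turn": [0,0,0]}
  ]
}}

```text
time_s: 3.48
ee_pos: [0.5339, -0.0449, 0.154]
ee_rot: [0.001, 0.687, 0.727, 0.0]
force: [0.2, -0.3, 1.1]
grip_width: 0.093
grasp_force: 0.0
```

Emit:
{"name": "play_rows", "arguments": {
  "increments": [
    {"offset": [0,-1.2,20],"turn": [0,0,0]},
    {"offset": [0,0,20],"turn": [0,0,0]},
    {"offset": [0,0,20],"turn": [0,0,0]},
    {"offset": [0,0,15],"turn": [0,0,0]},
    {"offset": [0,0,12],"turn": [0,0,0]},
    {"offset": [0,0,8],"turn": [0,0,0]},
    {"offset": [0,0,0],"turn": [0,0,0]},
    {"offset": [0,0,0],"turn": [0,0,0]}
  ],
  "hand": 60
}}

```text
time_s: 4.47
ee_pos: [0.5324, -0.0448, 0.058]
ee_rot: [0.0, 0.687, 0.727, 0.0]
force: [-0.2, -0.0, 0.1]
grip_width: 0.0601
grasp_force: 0.0
```

Run:
```python
from h import *
S=optics.capture("scene");s=observe();print(s["ee_pos"],s["force"],s["grip_width"])
cv2.imwrite("pics/a.png",cv2.resize(S[140:320,220:440],(733,600)))
```

```text
[ 0.53237226 -0.04484542  0.05807948] [-0.86626854 -0.70813488  0.55896594] 0.060123776101185106
```

View pics/a.png

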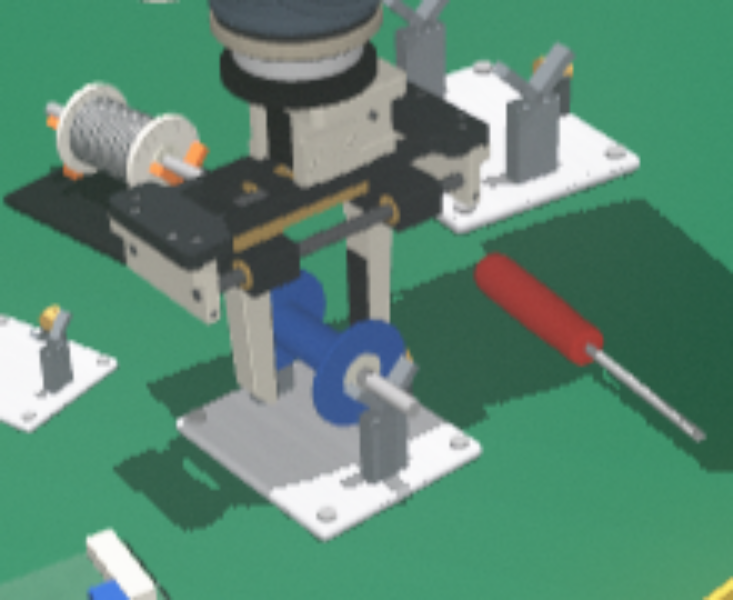

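The crop shows the fingers at (255,350) and (370,260), straddling the blue core between the flanges. I'll close and lift.

Emit:
{"name": "play_rows", "arguments": {
  "increments": [
    {"offset": [0,0,0],"turn": [0,0,0]},
    {"offset": [0,0,0],"turn": [0,0,0]},
    {"offset": [0,0,0],"turn": [0,0,0]},
    {"offset": [0,0,0],"turn": [0,0,0]},
    {"offset": [0,0,0],"turn": [0,0,0]},
    {"offset": [0,0,0],"turn": [0,0,0]},
    {"offset": [0,0,0],"turn": [0,0,0]},
    {"offset": [0,0,0],"turn": [0,0,0]}
  ],
  "hand": 0
}}

```text
time_s: 5.52
ee_pos: [0.532, -0.0448, 0.0576]
ee_rot: [-0.0, 0.687, 0.727, -0.0]
force: [-1.1, -0.2, 0.1]
grip_width: 0.0233
grasp_force: 30.0
```

Emit:
{"name": "play_rows", "arguments": {
  "increments": [
    {"offset": [0,0,-5],"turn": [0,0,0]},
    {"offset": [0,0,-10],"turn": [0,0,0]},
    {"offset": [0,0,-15],"turn": [0,0,0]},
    {"offset": [0,0,-20],"turn": [0,0,0]},
    {"offset": [0,0,-20],"turn": [0,0,0]},
    {"offset": [0,0,-10],"turn": [0,0,0]},
    {"offset": [0,0,0],"turn": [0,0,0]},
    {"offset": [0,0,0],"turn": [0,0,0]}
  ]
}}

```text
time_s: 6.52
ee_pos: [0.5318, -0.0447, 0.1371]
ee_rot: [-0.0, 0.687, 0.727, -0.0]
force: [-0.1, 0.5, -1.7]
grip_width: 0.0234
grasp_force: 30.0
```

Run:
```python
from h import *
S=optics.capture("scene");T=optics.capture("top");s=observe();print(s["ee_pos"],s["force"],s["grip_width"])
cv2.imwrite("pics/b.png",np.hstack([cv2.resize(S[80:320,200:440],(400,400)),cv2.resize(T[150:300,270:420],(400,400))]))
m=mask(T,(0,0,150),(180,40,255),(310,185,400,265))
ct,t=big(m);r=cv2.minAreaRect(ct);print(r,[onz("top",q,.008)[:2].round(4).tolist() for q in cv2.boxPoints(r)])
```

```text
[ 0.53177018 -0.04473836  0.13699811] [-0.29743548 -0.11741478 -1.47995065] 0.023085966523165944Traceback (most recent call last):
  File "<stdin>", line 5, in <module>
  File "h.py", line 21, in big
    c=max(cv2.findContours(m,0,2)[0],key=cv2.contourArea)
ValueError: max() iterable argument is empty
```

View pics/b.png

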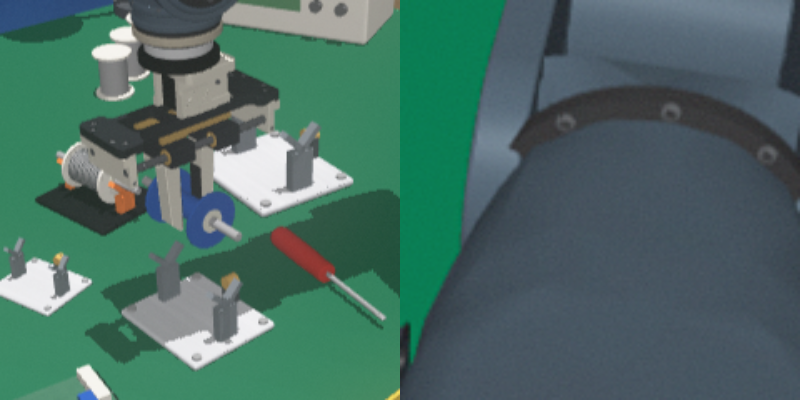

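The blue reel is lifted clear and level, and the stand is empty. Next stop is the tray.

Emit:
{"name": "play_rows", "arguments": {
  "increments": [
    {"offset": [12,0,0],"turn": [0,0,-0.01]},
    {"offset": [20,0,0],"turn": [0,0,-0.01]},
    {"offset": [28,0,0],"turn": [0,0,-0.01]},
    {"offset": [28,0,0],"turn": [0,0,-0.01]},
    {"offset": [28,0,0],"turn": [0,0,0]},
    {"offset": [28,0,0],"turn": [0,0,0]},
    {"offset": [28,0,0],"turn": [0,0,0]},
    {"offset": [28,0,0],"turn": [0,0,0]},
    {"offset": [28,0,0],"turn": [0,0,0]},
    {"offset": [28,0,0],"turn": [0,0,0]},
    {"offset": [28,3,0],"turn": [0,0,0]},
    {"offset": [28,3,0],"turn": [0,0,0]},
    {"offset": [24,3,0],"turn": [0,0,0]},
    {"offset": [14,3,0],"turn": [0,0,0]},
    {"offset": [0,0,0],"turn": [0,0,0]},
    {"offset": [0,0,0],"turn": [0,0,0]}
  ]
}}

```text
time_s: 8.62
ee_pos: [0.5119, 0.3044, 0.1375]
ee_rot: [-0.0, 0.672, 0.741, -0.0]
force: [0.1, -0.7, -1.3]
grip_width: 0.0234
grasp_force: 30.0
```

Run:
```python
from h import *
S=optics.capture("scene");T=optics.capture("top")
cv2.imwrite("pics/c.png",np.hstack([cv2.resize(S[240:470,350:580],(400,400)),cv2.resize(T[150:300,270:420],(400,400))]))
# stand from the top, freed
m=mask(T,(0,0,150),(180,40,255),(305,180,405,270));ct=big(m)[0]
r=cv2.minAreaRect(cv2.convexHull(ct));b=np.array([onz("top",q,.008)[:2] for q in cv2.boxPoints(r)])
print(b.round(4).tolist(),b.mean(0),[np.linalg.norm(b[i]-b[i-1]).round(4) for i in range(4)])
print([onz("scene",c,.04).round(3)[:2].tolist() for c in((446,313),(562,378),(500,445),(382,376))])
```

```text
[[0.582, 0.0304], [0.5922, -0.1005], [0.4818, -0.1065], [0.472, 0.0217]] [ 0.53201864 -0.03870258] [np.float64(0.1104), np.float64(0.1313), np.float64(0.1105), np.float64(0.1285)]
[[0.464, 0.213], [0.434, 0.402], [0.583, 0.425], [0.624, 0.252]]
```

View pics/c.png

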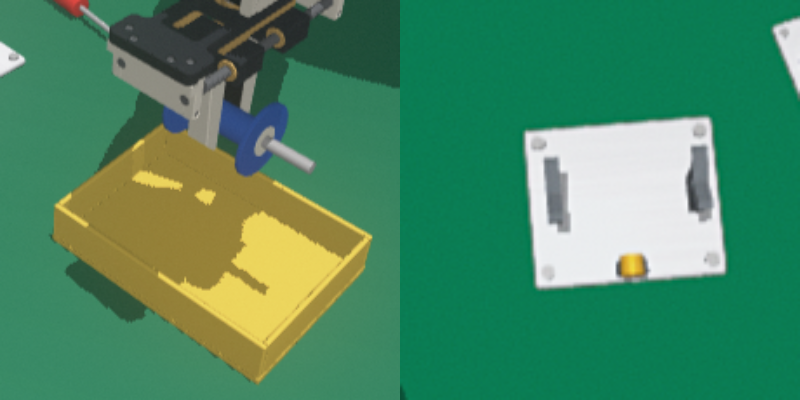

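The stand is empty. Its base measures 110×130 mm, as it should, centred at (0.532,-0.039). The reel is over the tray, so I'll lower it.

Emit:
{"name": "play_rows", "arguments": {
  "increments": [
    {"offset": [0,0,15],"turn": [0,0,0]},
    {"offset": [0,0,20],"turn": [0,0,0]},
    {"offset": [0,0,20],"turn": [0,0,0]},
    {"offset": [0,0,15],"turn": [0,0,0]},
    {"offset": [0,0,12],"turn": [0,0,0]},
    {"offset": [0,0,10],"turn": [0,0,0]},
    {"offset": [0,0,6],"turn": [0,0,0]},
    {"offset": [0,0,4],"turn": [0,0,0]},
    {"offset": [0,0,2],"turn": [0,0,0]},
    {"offset": [0,0,0],"turn": [0,0,0]},
    {"offset": [0,0,0],"turn": [0,0,0]}
  ]
}}

```text
time_s: 10.1
ee_pos: [0.5122, 0.305, 0.0339]
ee_rot: [0.0, 0.672, 0.741, 0.0]
force: [-0.2, 0.7, -1.1]
grip_width: 0.0231
grasp_force: 30.0
```

Run:
```python
from h import *
S=optics.capture("scene");T=optics.capture("top")
cv2.imwrite("pics/d.png",cv2.resize(S[230:470,340:590],(625,600)))
cv2.imwrite("pics/top_free.png",T)
m=mask(T,(0,0,0),(180,60,125),(322,200,392,240))
for c in cv2.findContours(m,0,2)[0]:
    if cv2.contourArea(c)>15:
        r=cv2.boundingRect(c);print(r,cv2.minAreaRect(c), onz("top",(r[0]+r[2]/2,r[1]+r[3]/2),.06))
s=observe();print(s["ee_pos"],s["force"])
```

```text
(326, 222, 5, 9) ((328.0, 226.0), (4.0, 8.0), 0.0) [0.52007768 0.00706308 0.06      ]
(377, 212, 9, 18) ((381.10369873046875, 220.4329071044922), (17.22732162475586, 7.619776248931885), 83.6598129272461) [ 0.52901685 -0.08441787  0.06      ]
[0.5121641  0.30493957 0.03384222] [-0.31431977  0.01934763 -1.81083057]
```

View pics/d.png

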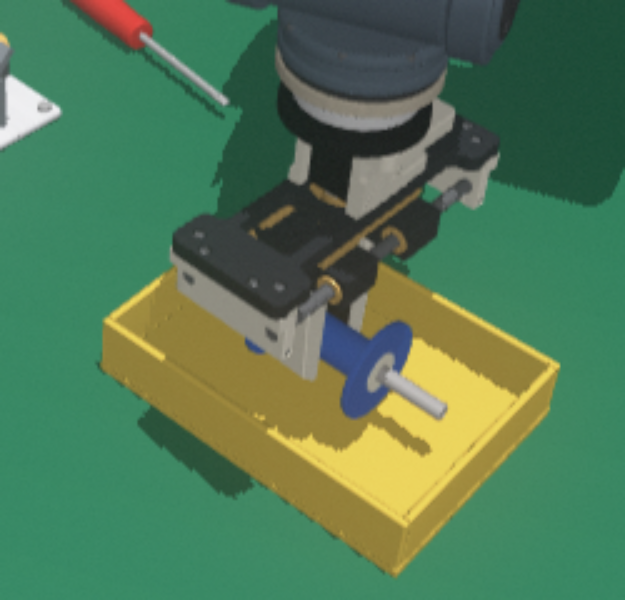

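The reel is inside the tray, with the near axle tip at crop (440,410) clear of the walls and about 3.5 mm still to go. I'll settle and release.

Emit:
{"name": "play_rows", "arguments": {
  "increments": [
    {"offset": [0,0,1.5],"turn": [0,0,0]},
    {"offset": [0,0,1],"turn": [0,0,0]},
    {"offset": [0,0,1],"turn": [0,0,0]},
    {"offset": [0,0,0],"turn": [0,0,0]},
    {"offset": [0,0,0],"turn": [0,0,0]}
  ]
}}

```text
time_s: 10.82
ee_pos: [0.5121, 0.3049, 0.0305]
ee_rot: [0.0, 0.672, 0.741, 0.0]
force: [-2.0, -1.7, 5.4]
grip_width: 0.0231
grasp_force: 30.0
```

Emit:
{"name": "play_rows", "arguments": {
  "increments": [
    {"offset": [0,0,0],"turn": [0,0,0]},
    {"offset": [0,0,0],"turn": [0,0,0]},
    {"offset": [0,0,0],"turn": [0,0,0]},
    {"offset": [0,0,0],"turn": [0,0,0]},
    {"offset": [0,0,0],"turn": [0,0,0]}
  ],
  "hand": 50
}}

```text
time_s: 11.45
ee_pos: [0.512, 0.3049, 0.0301]
ee_rot: [-0.0, 0.672, 0.741, -0.0]
force: [0.6, 1.0, 0.4]
grip_width: 0.0501
grasp_force: 0.0
```

Contact force was felt before release. I'll rise and go to the cradle.

Emit:
{"name": "play_rows", "arguments": {
  "increments": [
    {"offset": [0,0,-15],"turn": [0,0,0]},
    {"offset": [0,0,-25],"turn": [0,0,0]},
    {"offset": [0,0,-30],"turn": [0,0,0]},
    {"offset": [0,0,-30],"turn": [0,0,0]},
    {"offset": [0,0,-30],"turn": [0,0,-0.103]}
  ],
  "hand": 75
}}

```text
time_s: 12.08
ee_pos: [0.5121, 0.3049, 0.1623]
ee_rot: [0.0, 0.632, 0.775, 0.0]
force: [-0.6, -0.4, -0.3]
grip_width: 0.0749
grasp_force: 0.0
```

Emit:
{"name": "play_rows", "arguments": {
  "increments": [
    {"offset": [-34,-8.4,0],"turn": [0,0,0]},
    {"offset": [-34,-8.4,0],"turn": [0,0,0]},
    {"offset": [-34,-8.4,0],"turn": [0,0,0]},
    {"offset": [-34,-8.4,0],"turn": [0,0,0]},
    {"offset": [-34,-8.4,0],"turn": [0,0,0]},
    {"offset": [-34,-8.4,0],"turn": [0,0,0]},
    {"offset": [-34,-8.4,0],"turn": [0,0,0]},
    {"offset": [-34,-8.4,0],"turn": [0,0,0]},
    {"offset": [-34,-8.4,0],"turn": [0,0,0]},
    {"offset": [-34,-8.4,0],"turn": [0,0,0]},
    {"offset": [-34,-8.4,0],"turn": [0,0,0]},
    {"offset": [-34,-8.4,0],"turn": [0,0,0]},
    {"offset": [-34,-8.4,0],"turn": [0,0,0]},
    {"offset": [-34,-8.4,0],"turn": [0,0,0]},
    {"offset": [-34,-8.4,0],"turn": [0,0,0]},
    {"offset": [-34,-8.4,0],"turn": [0,0,0]},
    {"offset": [-34,-8.4,0],"turn": [0,0,0]},
    {"offset": [-34,-8.4,0],"turn": [0,0,0]},
    {"offset": [0,0,0],"turn": [0,0,0]},
    {"offset": [0,0,0],"turn": [0,0,0]}
  ]
}}

```text
time_s: 14.58
ee_pos: [0.4854, -0.3244, 0.1606]
ee_rot: [0.0, 0.633, 0.774, 0.0]
force: [-0.5, -0.4, -0.1]
grip_width: 0.075
grasp_force: 0.0
```

Run:
```python
from h import *
S=optics.capture("scene");T=optics.capture("top");cv2.imwrite("pics/top_e.png",T)
B=((105,120,60),(125,255,255))
cs,s=big(mask(S,*B,(380,300,570,450)));ct,t=big(mask(T,*B,(95,180,225,285)))
print("blue",s,t,tri(s,t),cv2.minAreaRect(ct))
m=mask(T,(22,120,60),(32,255,255),(80,170,235,300));ct,t=big(m);a=cv2.boxPoints(cv2.minAreaRect(ct))
b=np.array([onz("top",q,.04)[:2] for q in a]);print(b.round(3).tolist(),b.mean(0))
# stand uprights
m=mask(T,(0,0,0),(180,60,150),(320,198,395,242))
for c in cv2.findContours(m,0,2)[0]:
    if cv2.contourArea(c)>15: r=cv2.boundingRect(c);print(r)
cv2.imwrite("pics/e.png",np.hstack([cv2.resize(S[120:240,200:320],(400,400)),cv2.resize(T[190:265,310:405],(400,316),interpolation=2)[:316].copy() if 0 else cv2.resize(T[185:275,310:400],(400,400),interpolation=2)]))
```

```text
blue [467.74756871 362.56363636] [154.54260985 234.93098091] (array([0.5130821 , 0.30971768, 0.04302456]), np.float64(0.006959845327345226)) ((157.16848754882812, 234.914306640625), (31.256986618041992, 48.98369216918945), 82.69424438476562)
[[0.575, 0.43], [0.605, 0.215], [0.452, 0.189], [0.423, 0.397]] [0.51387072 0.30778462]
(324, 209, 9, 27)
(377, 205, 10, 28)
```

View pics/e.png

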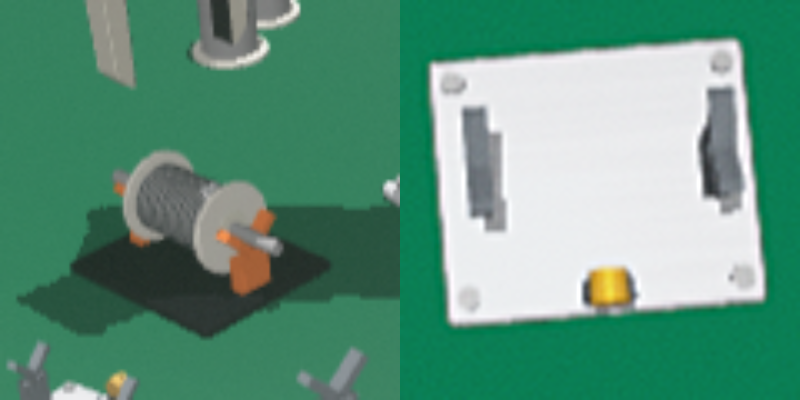

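The full reel is undisturbed in the cradle. The stand's upright tops are at crop-right (479,160) and (723,140). I'll go down, grip and lift slightly, then compute the seat.

Emit:
{"name": "play_rows", "arguments": {
  "increments": [
    {"offset": [0,0,20],"turn": [0,0,0]},
    {"offset": [0,0,25],"turn": [0,0,0]},
    {"offset": [0,0,25],"turn": [0,0,0]},
    {"offset": [0,0,20],"turn": [0,0,0]},
    {"offset": [0,0,15],"turn": [0,0,0]},
    {"offset": [0,0,11],"turn": [0,0,0]},
    {"offset": [0,0,6],"turn": [0,0,0]},
    {"offset": [0,0,0],"turn": [0,0,0]},
    {"offset": [0,0,0],"turn": [0,0,0]}
  ]
}}

```text
time_s: 15.8
ee_pos: [0.4857, -0.3252, 0.0387]
ee_rot: [0.0, 0.633, 0.774, 0.0]
force: [0.8, -0.7, -0.4]
grip_width: 0.0749
grasp_force: 0.0
```

Emit:
{"name": "play_rows", "arguments": {
  "increments": [
    {"offset": [0,0,0],"turn": [0,0,0]},
    {"offset": [0,0,0],"turn": [0,0,0]},
    {"offset": [0,0,0],"turn": [0,0,0]},
    {"offset": [0,0,0],"turn": [0,0,0]},
    {"offset": [0,0,0],"turn": [0,0,0]},
    {"offset": [0,0,0],"turn": [0,0,0]},
    {"offset": [0,0,0],"turn": [0,0,0]},
    {"offset": [0,0,0],"turn": [0,0,0]}
  ],
  "hand": 0
}}

```text
time_s: 16.8
ee_pos: [0.4856, -0.3249, 0.0382]
ee_rot: [0.0, 0.633, 0.774, 0.0]
force: [3.7, 1.2, 0.8]
grip_width: 0.0432
grasp_force: 30.0
```

Run:
```python
from h import *
a=onz("top",(327.8,221),.072);b=onz("top",(382.7,216.5),.072);print("tops",a,b,(a+b)/2,np.linalg.norm(a-b),np.arctan2(b[0]-a[0],a[1]-b[1]))
k=90/400
q=[(30,62),(340,40),(365,298),(50,325)]
c=np.array([onz("top",(310+u*k,185+v*k),.008) for u,v in q]);print("base",c.round(4).tolist(),c.mean(0))
for i,j in((0,1),(3,2)):print(np.arctan2(c[j][0]-c[i][0],c[i][1]-c[j][1]))
T=cv2.imread("pics/top_e.png")
from cv2 import cornerSubPix
g=cv2.cvtColor(T,cv2.COLOR_BGR2GRAY)
p=np.array([[310+u*k,185+v*k] for u,v in q],np.float32).reshape(-1,1,2)
p=cornerSubPix(g,p,(4,4),(-1,-1),(3,50,.01))[:,0];c=np.array([onz("top",x,.008) for x in p]);print("sub",c.round(4).tolist(),c.mean(0),[np.arctan2(c[j][0]-c[i][0],c[i][1]-c[j][1]) for i,j in((0,1),(3,2))])
s=observe();print(s["ee_pos"],s["force"],s["grip_width"])
```

```text
tops [0.52730428 0.0080873  0.072     ] [ 0.53438488 -0.08551817  0.072     ] [ 0.53084458 -0.03871543  0.072     ] 0.09387288375868544 0.07549929742667957
base [[0.582, 0.0289, 0.008], [0.5903, -0.0998, 0.008], [0.4822, -0.1071, 0.008], [0.4721, 0.021, 0.008]] [ 0.53165781 -0.03926602  0.008     ]
0.06470682324292079
0.07853104922585387
sub [[0.582, 0.0294, 0.008], [0.5912, -0.0979, 0.008], [0.4827, -0.1059, 0.008], [0.4737, 0.022, 0.008]] [ 0.53241128 -0.03809419  0.008     ] [np.float64(0.07199057923432484), np.float64(0.07027989033398654)]
[ 0.48564844 -0.32492651  0.03818144] [3.74257138 1.21623931 0.80888326] 0.04317877532956056
```

Emit:
{"name": "play_rows", "arguments": {
  "increments": [
    {"offset": [0,0,-5],"turn": [0,0,0]},
    {"offset": [0,0,-10],"turn": [0,0,0]},
    {"offset": [0,0,-15],"turn": [0,0,0]},
    {"offset": [0,0,-20],"turn": [0,0,0]},
    {"offset": [0,0,-20],"turn": [0,0,0]},
    {"offset": [0,0,-20],"turn": [0,0,0]},
    {"offset": [0,0,-10],"turn": [0,0,0.028]},
    {"offset": [0,0,0],"turn": [0,0,0.05]},
    {"offset": [0,0,0],"turn": [0,0,0.05]},
    {"offset": [0,0,0],"turn": [0,0,0]}
  ]
}}

```text
time_s: 18.05
ee_pos: [0.4853, -0.3248, 0.1382]
ee_rot: [-0.0, 0.681, 0.732, -0.0]
force: [-0.8, -0.3, -5.5]
grip_width: 0.0434
grasp_force: 30.0
```

Emit:
{"name": "play_rows", "arguments": {
  "increments": [
    {"offset": [10,2.4,0],"turn": [0,0,0]},
    {"offset": [20,4.7,0],"turn": [0,0,0]},
    {"offset": [22,5.2,0],"turn": [0,0,0]},
    {"offset": [22,5.2,0],"turn": [0,0,0]},
    {"offset": [22,5.2,0],"turn": [0,0,0]},
    {"offset": [22,5.2,0],"turn": [0,0,0]},
    {"offset": [22,5.2,0],"turn": [0,0,0]},
    {"offset": [22,5.2,0],"turn": [0,0,0]},
    {"offset": [22,5.2,0],"turn": [0,0,0]},
    {"offset": [22,5.2,0],"turn": [0,0,0]},
    {"offset": [22,5.2,0],"turn": [0,0,0]},
    {"offset": [22,5.2,0],"turn": [0,0,0]},
    {"offset": [20,4.7,0],"turn": [0,0,0]},
    {"offset": [12,2.8,0],"turn": [0,0,0]},
    {"offset": [0,0,0],"turn": [0,0,0]},
    {"offset": [0,0,0],"turn": [0,0,0]}
  ]
}}

```text
time_s: 20.05
ee_pos: [0.5315, -0.0392, 0.1382]
ee_rot: [0.0, 0.681, 0.732, -0.0]
force: [-0.6, 0.4, -4.4]
grip_width: 0.0431
grasp_force: 30.0
```

Run:
```python
from h import *
S=optics.capture("scene");s=observe();print(s["ee_pos"],s["ee_rot"],s["force"],s["wrist_torque"],s["grip_width"])
cv2.imwrite("pics/f_full.png",S)
cv2.imwrite("pics/f.png",cv2.resize(S[170:310,250:390],(600,600),interpolation=2))
C=s["ee_pos"]+[0,0,.0058];d=np.array([-.071,.9975,0])
print("expect",[proj("scene",C+d*k) for k in(-.075,-.035,0,.035,.075)])
```

```text
[ 0.531518   -0.03933506  0.13814866] [ 4.18789147e-05  6.81353080e-01  7.31954900e-01 -4.47669996e-05] [ 0.07941121 -0.53926235 -4.85072215] [-0.08367911 -0.09512724  0.00788446] 0.04320808455550008
expect [array([286.61575146, 186.41514447]), array([300.62918935, 194.92274675]), array([313.47000028, 202.71844351]), array([326.88953678, 210.86548638]), array([342.9863085 , 220.63788719])]
```

View pics/f.png

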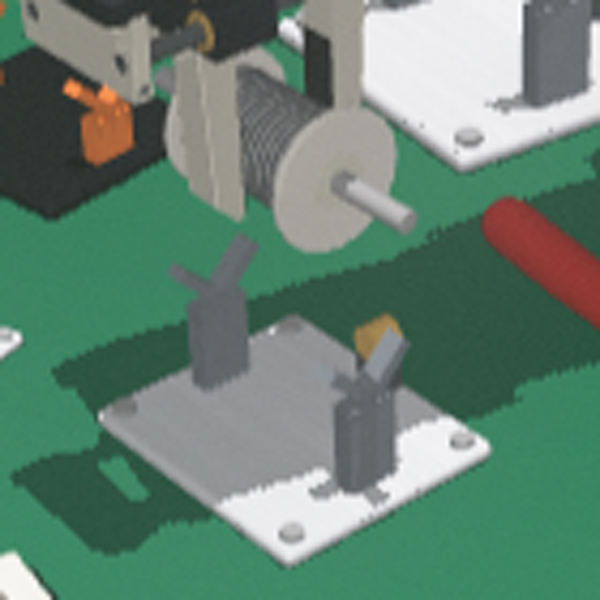

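Run:
```python
from h import *
k=140/600
for X,q in(((.582,.0294,.008),(290,558)),((.4737,.022,.008),(490,446)),((.5912,-.0979,.008),(100,413)),((.4827,-.1059,.008),(293,315))):
    m=(250+q[0]*k,170+q[1]*k);print(proj("scene",np.array(X)).round(1),np.round(m,1),(onz("scene",m,.008)-X).round(4))
# axle tip / hub: intersect with vertical plane containing the axle
C=np.array([.5315,-.0393,.1439]);d=np.array([-.071,.9975,0]);n=np.array([.9975,.071,0])
for q in((405,221),(338,183)):
    c,r=ray("scene",(250+q[0]*k,170+q[1]*k));p=c+r*((C-c)@n)/(r@n);print("along",(p-C)@d,"z",p[2])
```

```text
[315.4 298.9] [317.7 300.2] [-0.001   0.0051  0.    ]
[363.6 272.6] [364.3 274.1] [0.0016 0.0042 0.    ]
[271.2 265.1] [273.3 266.4] [-0.001   0.0057  0.    ]
[318.  242.1] [318.4 243.5] [0.0022 0.0042 0.    ]
along 0.07860456948835921 z 0.1439148765249747
along 0.03991495033267923 z 0.14270234580062247
```

In the scene view, the stand and the held reel show the same +4–5 mm camera bias. Relative to each other they align to about 1 mm, so I'll lower.

Emit:
{"name": "play_rows", "arguments": {
  "increments": [
    {"offset": [0,0,10],"turn": [0,0,0]},
    {"offset": [0,0,15],"turn": [0,0,0]},
    {"offset": [0,0,15],"turn": [0,0,0]},
    {"offset": [0,0,12],"turn": [0,0,0]},
    {"offset": [0,0,8],"turn": [0,0,0]},
    {"offset": [0,0,6],"turn": [0,0,0]},
    {"offset": [0,0,4],"turn": [0,0,0]},
    {"offset": [0,0,3],"turn": [0,0,0]},
    {"offset": [0,0,2],"turn": [0,0,0]},
    {"offset": [0,0,2],"turn": [0,0,0]},
    {"offset": [0,0,0],"turn": [0,0,0]},
    {"offset": [0,0,0],"turn": [0,0,0]}
  ]
}}

```text
time_s: 21.6
ee_pos: [0.5317, -0.0389, 0.0612]
ee_rot: [0.0, 0.681, 0.732, 0.0]
force: [-0.6, 0.5, -4.6]
grip_width: 0.0434
grasp_force: 30.0
```

Run:
```python
from h import *
S=optics.capture("scene");s=observe();print(s["ee_pos"],s["force"],s["wrist_torque"],s["grip_width"])
cv2.imwrite("pics/g.png",cv2.resize(S[190:310,260:380],(600,600),interpolation=2))
```

```text
[ 0.53167627 -0.03889184  0.06122252] [ 0.16453212 -0.62757726 -4.88911222] [-0.01911933 -0.08942571  0.0215434 ] 0.04309906029080838
```

View pics/g.png

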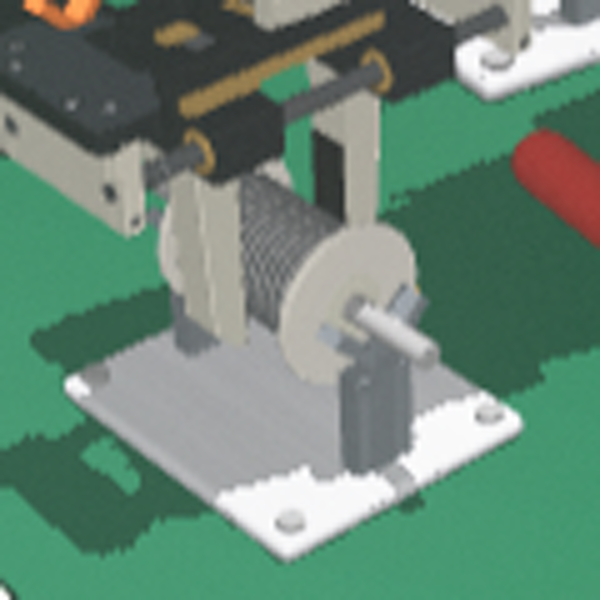

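The axle sits between the V arms, with the near one around (365,330), about 5 mm above its seat and with no contact yet. I'll finish slowly.

Emit:
{"name": "play_rows", "arguments": {
  "increments": [
    {"offset": [0,0,1],"turn": [0,0,0]},
    {"offset": [0,0,1],"turn": [0,0,0]},
    {"offset": [0,0,1],"turn": [0,0,0]},
    {"offset": [0,0,0],"turn": [0,0,0]},
    {"offset": [0,0,0],"turn": [0,0,0]}
  ]
}}

```text
time_s: 22.28
ee_pos: [0.5316, -0.0389, 0.0581]
ee_rot: [-0.0, 0.681, 0.732, -0.0]
force: [-0.0, 0.1, -5.2]
grip_width: 0.0434
grasp_force: 30.0
```

Emit:
{"name": "play_rows", "arguments": {
  "increments": [
    {"offset": [0,0,1],"turn": [0,0,0]},
    {"offset": [0,0,0.5],"turn": [0,0,0]},
    {"offset": [0,0,0],"turn": [0,0,0]},
    {"offset": [0,0,0],"turn": [0,0,0]}
  ]
}}

```text
time_s: 22.78
ee_pos: [0.5317, -0.0389, 0.0567]
ee_rot: [0.0, 0.681, 0.732, 0.0]
force: [0.0, 0.2, -4.3]
grip_width: 0.0429
grasp_force: 30.0
```

Emit:
{"name": "play_rows", "arguments": {
  "increments": [
    {"offset": [0,0,0.5],"turn": [0,0,0]},
    {"offset": [0,0,0.5],"turn": [0,0,0]},
    {"offset": [0,0,0],"turn": [0,0,0]},
    {"offset": [0,0,0],"turn": [0,0,0]}
  ]
}}

```text
time_s: 23.28
ee_pos: [0.5318, -0.0389, 0.0563]
ee_rot: [0.0, 0.681, 0.732, 0.0]
force: [-3.1, 1.7, 6.7]
grip_width: 0.0435
grasp_force: 29.9
```

The force went from −5 N to +7 N, so the reel is seated on both notches. I'll release and withdraw.

Emit:
{"name": "play_rows", "arguments": {
  "increments": [
    {"offset": [0,0,0],"turn": [0,0,0]},
    {"offset": [0,0,0],"turn": [0,0,0]},
    {"offset": [0,0,0],"turn": [0,0,0]},
    {"offset": [0,0,0],"turn": [0,0,0]},
    {"offset": [0,0,0],"turn": [0,0,0]}
  ],
  "hand": 62
}}

```text
time_s: 23.9
ee_pos: [0.5316, -0.0389, 0.0556]
ee_rot: [-0.0, 0.681, 0.732, 0.0]
force: [0.3, -0.2, -0.5]
grip_width: 0.0619
grasp_force: 0.0
```

Emit:
{"name": "play_rows", "arguments": {
  "increments": [
    {"offset": [0,0,-10],"turn": [0,0,0]},
    {"offset": [0,0,-20],"turn": [0,0,0]},
    {"offset": [0,0,-30],"turn": [0,0,0]},
    {"offset": [0,0,-30],"turn": [0,0,0]},
    {"offset": [0,0,-30],"turn": [0,0,0]},
    {"offset": [-30,0,-10],"turn": [0,0,0]},
    {"offset": [-30,0,0],"turn": [0,0,0]},
    {"offset": [-30,0,0],"turn": [0,0,0]},
    {"offset": [-30,0,0],"turn": [0,0,0]},
    {"offset": [-30,0,0],"turn": [0,0,0]},
    {"offset": [-30,0,0],"turn": [0,0,0]},
    {"offset": [-30,0,0],"turn": [0,0,0]},
    {"offset": [-30,0,0],"turn": [0,0,0]},
    {"offset": [-30,0,0],"turn": [0,0,0]},
    {"offset": [-30,0,0],"turn": [0,0,0]},
    {"offset": [0,0,0],"turn": [0,0,0]},
    {"offset": [0,0,0],"turn": [0,0,0]}
  ]
}}

```text
time_s: 26.02
ee_pos: [0.5531, -0.3374, 0.1859]
ee_rot: [-0.0, 0.681, 0.732, 0.0]
force: [-0.1, 0.5, 0.5]
grip_width: 0.0622
grasp_force: 0.0
```

Run:
```python
from h import *
S=optics.capture("scene");T=optics.capture("top");s=observe();print(s["time_s"],s["ee_pos"],s["force"])
cv2.imwrite("pics/z.png",np.hstack([cv2.resize(S[190:450,240:580],(400,306)),cv2.resize(T[160:300,80:420],(400,165))[:165].copy() if 0 else cv2.resize(T[100:300,90:420],(400,306))]))
for tip in((314.5,222),(400.5,216.5)):pass
```

```text
26.125 [ 0.55323701 -0.33714374  0.1859298 ] [-0.99153788  0.19215091  0.59516902]
```

View pics/z.png

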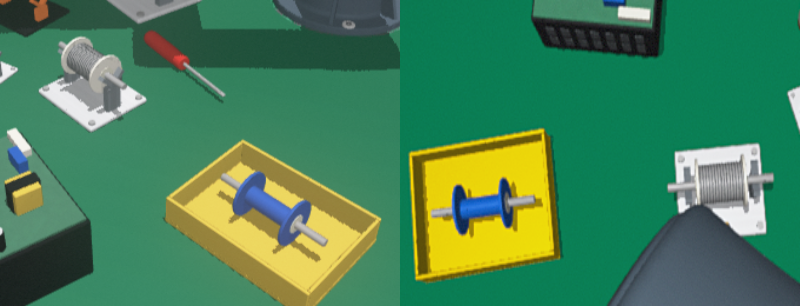

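The final view shows the blue reel flat in the tray at right (485,205). The silver reel is level in both notches at (720,185), and the bystanders are unmoved. That was the tenth picture; I'm handing in.

```bash
python3 -c "
from workcell import robot
print(robot.hand_in())"
```

```text
the job is handed in; nothing more can be done
None
```

The job is handed in, at about 26 s on the clock: the empty blue reel lies flat in the yellow tray, the full silver reel sits level in both notches of the middle-sized stand, and the drive, flux bottle and screwdriver were not touched.

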